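# Present the camera to its cradle on the microscope's side-port rail

### The job

Draw the camera carriage along its rail, away from the microscope, until it is fully home against the outer end stop. Then pick up the camera with its relay tube by its balance point, keeping it level, and finish while holding it level about 5 cm above its seat in the carriage's cradle, lined up with the rail, flanged nose towards the microscope and balance point over the middle of the cradle, ready to be lowered in: do not set it down or let go. Do not knock the camera against the microscope, rail or carriage, and leave the well plate, bottle and screwdriver where they are.

Things in the scene. Friction and masses are not known exactly. Their poses are not given: they have to be found in the camera images.
- stand: Fixed: inverted microscope with an aluminium rail bolted to its right side (-y). Origin on the bench under the cradle's middle with the carriage at the outer stop; y along the rail to the microscope, z up. Here, in mm: rail y -66 to 275, 72 wide, top z 30; outer stop block y -66 to -46, top z 46; microscope y 280 to 520, x -180 to 220, stage z 214, pillar to z 510, eyepieces at x -310, z 340.
- port (a point): Centre of the face of the microscope's round dark side-port boss, 80 mm in diameter, which looks along the rail (stand's -y); 260 mm from the stand's origin along y, 125 mm above the bench. The focus knobs beside it reach 28 mm out of the microscope, 70 mm above the bench.
- carriage (a joint): Position of the dark steel carriage on the rail, m: 0 = home against the outer stop block, at the end away from the microscope; grows towards the microscope, to 0.17 at most. It starts 0.07 to 0.16 out. It slides along the stand's y with about 2.5 N friction and stays where it is left. Its plate is 92 mm along the rail, 80 mm across, top 50 mm above the bench.
- thumbscrew (a point): Top centre of the carriage's thumbscrew (already loosened; it does not turn): an upright knurled steel cylinder, 20 mm in diameter, 34 mm tall, its top (this point) 90 mm above the bench. It stands on a ledge (top at 50 mm) on the robot's side of the carriage, 56 mm from the rail's centre line. Pinch it to draw the carriage.
- cradle (a point): Moves with the carriage: where the tube's axis will lie when seated, midway between two aluminium V yokes, 125 mm above the bench over the rail's centre line. Yokes are 10 mm thick, their middles 24 mm to either side along the rail (38 mm clear between), 64 mm wide, tops 128 mm above the bench. Axes as stand.
- camera: Loose, 0.6 to 0.9 kg: dark grey finned camera, 72 x 72 mm, 60 mm long, with a black tube, 36 mm in diameter, 180 mm long, out of the middle of its front, ending in a bright flange 72 mm in diameter, 12 mm thick. Lies level on its flat base and the flange's rim. Origin on the tube's axis at the camera's front face (36 mm up); y along the tube to the flange (starts within 0.6 rad of world +y), z up.
- balance (a point): Balance point (centre of mass) of camera and tube together: on the tube's axis, 34 mm from the camera's front face towards the flange. The tube there is a plain cylinder 36 mm thick. Gripped elsewhere it droops.
- nose (a point): Centre of the flange's outer face: on the tube's axis, 192 mm from the camera's front face.
- well_plate: Bystander: a clear lidded six-well plate, 86 x 128 x 21 mm, flat on the bench. Origin at the centre of its underside.
- cleaner: Bystander: an amber glass bottle with a black cap, 48 mm in diameter, 95 mm tall, standing. Origin at the centre of its base.
- driver: Bystander: a screwdriver with a black handle, 170 mm long, lying beyond the rail. Origin on the bench under its middle.

How it is judged:
On the way, in this order (a step that is already met when the one before it is completed fails the run):
1. the carriage is home against the outer stop, the camera not yet lifted (value of joint carriage below 0.004 m and height (world z) of balance below 0.05 m), for 0.2 s.
2. the camera is off the bench, gripped at its balance point and level (height (world z) of balance above 0.08 m and distance between the grasp point and balance below 0.025 m and angle between camera's own z axis and vertical below 0.12 rad and contact force between camera and the fingers above 2 N), for 0.2 s.
At the end, for the whole second after the job is handed in: Carriage within 4 mm of the outer stop; camera held still, gripped within 25 mm of its balance point, not touching stand or carriage; that point 25-80 mm above the cradle seat, within 15 mm sideways; level within 4 deg, tube within 5 deg of the rail, nose to the microscope (value of joint carriage below 0.004 m and horizontal distance between balance and cradle below 0.015 m and z of balance in the frame of cradle between 0.025 and 0.08 m and angle between camera's own z axis and vertical below 0.07 rad and angle between the y axis of camera and the y axis of stand, either way round below 0.09 rad and y of nose in the frame of stand above 0.1 m and distance between the grasp point and balance below 0.025 m and contact force between camera and the fingers above 2 N and contact force between camera and stand below 0.1 N and linear speed of camera below 0.02 m/s and angular speed of camera below 0.15 rad/s); the arm keeps its last pose, push and grip.
It fails at once if the camera is tipped more than 15 degrees from level (angle between camera's own z axis and vertical above 0.262 rad).
It fails at once if the camera is knocked against the microscope, rail or carriage (contact force between camera and stand above 4 N).
It fails at once if a bystander is shifted by more than 2 cm (distance of any of well_plate, cleaner, driver from where it was at the start of the episode above 0.02 m).
It also fails if it takes over 64 s, if anything falls off the work surface, if the arm or the gripper's body presses on something with over 40 N, if the wrist force passes 120 N, or if a joint passes its speed limit or range.

### The arm

A 7-joint arm with a two-finger parallel gripper is mounted at the origin on the work surface. World frame = base frame: x ahead of the robot, y to its left, z up, the work surface at z = 0. Lengths are in m, angles in rad, forces in N, time in s.
With the tool pointing down it reaches from about 0.425 to 0.95 m from the base axis. Payload 4.7 kg.
Tool frame: the origin (TCP) lies between the finger pads; the fingertips stand 25 mm ahead of it and the grasp point (between the pads) lies 6 mm ahead of it; z points along the fingers, y is the line along which they close (so a half turn about z gives the same grasp; the last joint's range is limited). The gripper opens to 85 mm and grips with 20 to 120 N. Pads are 22 mm wide; open, the fingers measure 114 mm over their backs; the gripper's body (76 mm by 85 mm) begins 54 mm behind the grasp point. The pads swing forward as they close: fully open they stand 13 mm farther back than shut.
Start: joints at [1.297, 0.469, -0.049, 1.532, 0.024, 1.141, -0.082], TCP at [0.164, -0.655, 0.224] pointing down, gripper open.
Joint ranges: [-2.59, 2.59], [-0.33, 1.99], [-1.39, 1.29], [0.1, 2.45], [-1.04, 4.18], [0.21, 1.99], [-2.66, 2.66]. Speed limits (rad/s): [2.57, 2.57, 3.14, 3.14, 3.14, 3.14, 3.14].

### API

Orientations are given as a 3x3 rotation matrix whose columns are the frame's x, y, z axes.
In Python, from rig import * gives the robot as it stands. Calls block until the motion is done:
- movep(position, orientation): joint-space move of the TCP to a pose.
- move_l(position, attitude=None, feed=0.15, until_force=None): straight line of the TCP; attitude=None keeps the orientation; feed is the mean speed in m/s. With until_force (N) it stops when the force on the tool has changed by that much, and returns True; else False.
- move_joints(angles): joint-space move.
- command_gripper(opening, newtons=None): finger opening in m; newtons is the grip in N (None keeps the last); returns when the fingers have stopped.
- sleep(seconds).
- inverse_kinematics(position, orientation): joint angles nearest the present ones, or None.
- sense(): the state.
- camera(name): name is "side" or "top"; returns (picture, depth): 384x512x3 uint8, red, green, blue; 384x512 float32, m along the optical axis (not along the pixel's ray), 0 where there is no reading.
- camera_params(name): a dict with "K" (3x3 intrinsics, pixels), "dist" ([k1, k2, p1, p2, k3] as OpenCV has them; the pictures are not rectified), "position" and "rotation" of the camera in the world. Camera axes: x right, y down, z forward; pixel columns grow to the right and rows downward; lengths in m; the calibration is good to about 2 mm. A picture is of the moment at which its call begins. camera_params takes no time and is no camera call.
A pose or a line that the arm cannot do raises Unreachable and nothing moves.
- finish_job(): hands the job in; it is judged then, once.
The state is a dict: "time_s": time; "joint_pos": joint angles; "qd": joint speeds; "joint_efforts": joint torques, N m; "position": TCP position; "tcp_rot": TCP orientation; "wrist_force": force on the tool from outside, world axes, zero at the start; "ft_torque": the same for the moment, N m; "finger_gap": finger opening in m; "gripper_force": force on a finger pad.
Only numpy, scipy, OpenCV 4.12 (cv2) and the standard library are available. Lean on these libraries where they do the work, as an engineer would, in place of code of your own. Each camera call takes 0.05 s, during which the arm holds its last target. There are 200 camera calls.

## Working session

There is one attempt and no reset: what is moved stays moved. The work goes in short steps, each a Python script; the robot and the scene stay as the last script left them, time stands still between calls to the robot, and variables do not carry over. Pictures are saved under pics/ and viewed, at most 10 in all, crops included, and the job is handed in when it is done.

```bash
mkdir -p pics; ls; python3 - <<'E'
from rig import *
import cv2,numpy as np
s=sense();print(s)
for n in("side","top"):
    p,d=camera(n);cv2.imwrite(f"pics/{n}0.png",p[:,:,::-1]);np.savez(f"{n}0.npz",p=p,d=d);q=camera_params(n);print(n,q,(d>0).mean())
E
```

```text
pics
{'time_s': 0.0, 'joint_pos': array([ 1.29708921,  0.46947339, -0.04858693,  1.53368185,  0.02409717,
        1.14099479, -0.08231129]), 'qd': array([ 0.00118362, -0.00132732,  0.00057248, -0.00029121, -0.00047774,
       -0.00072144, -0.00056318]), 'joint_efforts': array([-2.92917202e-04, -5.10311580e+01, -4.67948802e-02, -2.37715244e+01,
        1.06092743e-02,  7.51133513e-03, -8.76560648e-06]), 'position': array([ 0.16346195, -0.65429829,  0.22314498]), 'tcp_rot': array([[ 9.70181226e-01,  2.42380047e-01, -5.48340902e-04],
       [ 2.42380657e-01, -9.70179380e-01,  1.89410030e-03],
       [-7.28969163e-05, -1.97052778e-03, -9.99998056e-01]]), 'wrist_force': array([-0.35713587,  0.48987261,  0.08691852]), 'ft_torque': array([-0.00717294,  0.03529067,  0.01773369]), 'gripper_force': 0.0, 'finger_gap': 0.08541102198600938}
side {'K': array([[482.78136039,   0.        , 255.04523974],
       [  0.        , 482.78136039, 192.5945557 ],
       [  0.        ,   0.        ,   1.        ]]), 'dist': array([-0.18068283,  0.        ,  0.        ,  0.        ,  0.        ]), 'position': array([ 0.33780986, -0.79984396,  0.83661118]), 'rotation': array([[ 0.9563433 , -0.20657253,  0.20672516],
       [-0.29188055, -0.639797  ,  0.710961  ],
       [-0.01460288, -0.74026184, -0.67216008]])} 0.9960581461588541
top {'K': array([[356.0232468 ,   0.        , 253.35197719],
       [  0.        , 356.0232468 , 191.99118097],
       [  0.        ,   0.        ,   1.        ]]), 'dist': array([-0.02022473,  0.        ,  0.        ,  0.        ,  0.        ]), 'position': array([0.51797806, 0.0122291 , 0.90774539]), 'rotation': array([[-0.02944928, -0.99557959,  0.08918536],
       [-0.99885191,  0.02593819, -0.04027504],
       [ 0.0377837 , -0.09026903, -0.99520043]])} 0.9960530598958334
```

View pics/side0.png

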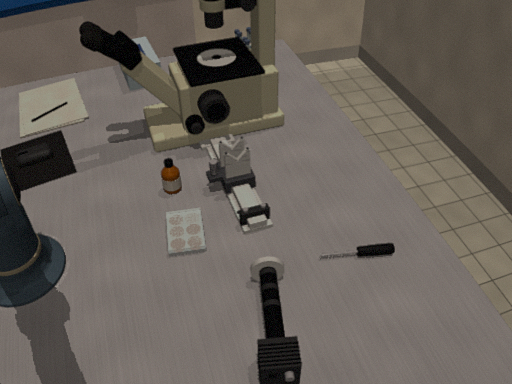

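View pics/top0.png

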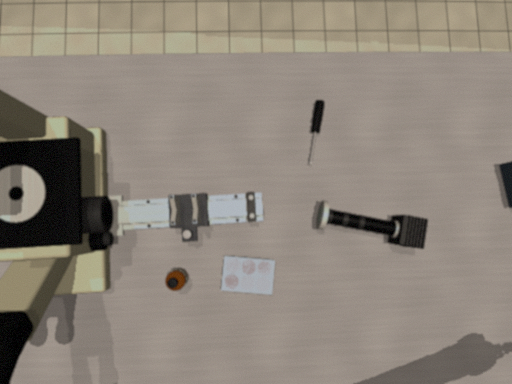

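The side view shows the camera and tube from body (280,360) to flange (267,268), the rail end at (258,222), the thumbscrew near (212,175) and the plate at (186,230). The top view shows the thumbscrew at (187,234), the stop at (251,207), the flange at (322,215) and the body at (410,231).

```bash
cat > h.py <<'E'
import numpy as np,cv2
def cloud(d,q):
    h,w=d.shape;v,u=np.mgrid[:h,:w]
    n=cv2.undistortPoints(np.stack([u,v],-1).reshape(-1,1,2).astype(np.float64),q["K"],q["dist"]).reshape(h,w,2)
    P=np.dstack([n*d[...,None],d])@q["rotation"].T+q["position"]
    P[d<=0]=np.nan
    return P
E
python3 - <<'E'
from rig import camera_params
from h import *
for n in("top","side"):
    z=np.load(n+"0.npz");P=cloud(z["d"],camera_params(n)).reshape(-1,3)
    P=P[~np.isnan(P[:,0])]
    def sel(x0,x1,y0,y1,z0,z1):
        m=np.all((P>[x0,y0,z0])&(P<[x1,y1,z1]),axis=1);return P[m]
    def rep(t,S):
        if len(S)<4: print(n,t,len(S));return
        r=cv2.minAreaRect((S[:,:2]*1000).astype(np.float32));print(n,t,len(S),"med",np.median(S,0).round(4),"rect",np.round(r[0],1),np.round(r[1],1),round(r[2],2))
    rep("bench",sel(.3,.7,-.5,-.1,-.03,.015))
    rep("rail",sel(.35,.6,-.1,.27,.022,.038))
    rep("yoke",sel(.35,.6,-.05,.27,.105,.14))
    rep("screw",sel(.3,.45,0,.27,.075,.1))
    rep("stop",sel(.35,.6,-.06,.05,.04,.05))
    rep("body",sel(.3,.6,-.6,-.05,.064,.09))
    rep("cam>25",sel(.3,.6,-.6,-.05,.025,.09))
    rep("tubetop",sel(.3,.6,-.34,-.2,.048,.06))
E
```

```text
top bench 21439 med [ 4.831e-01 -2.889e-01 -2.000e-04] rect [ 500. -300.] [400. 400.] 90.0
top rail 1988 med [0.5496 0.0502 0.029 ] rect [476.7 100.6] [343.  242.1] 88.32
top yoke 252 med [0.5631 0.1541 0.1173] rect [557.1 136. ] [64.6 58.6] 1.75
top screw 98 med [0.3939 0.1666 0.0942] rect [393.4 167. ] [20.8 21.6] 0.29
top stop 201 med [ 0.5635 -0.0162  0.0458] rect [562.5 -16.1] [71.1 19.9] 2.19
top body 906 med [ 0.4942 -0.3956  0.0719] rect [ 510.9 -308.6] [253.1  74. ] 77.2
top cam>25 2262 med [ 0.5092 -0.3453  0.0546] rect [ 500.7 -242.1] [154.7 408.6] 8.16
top tubetop 632 med [ 0.519  -0.2691  0.0522] rect [ 520.6 -266. ] [155.7  45.2] 69.56
side bench 23055 med [ 0.5058 -0.2852 -0.    ] rect [ 500.  -299.9] [399.7 399.9] 90.0
side rail 1310 med [0.5415 0.0287 0.0287] rect [475.   98.7] [343.6 247.3] 89.55
side yoke 283 med [0.5663 0.1172 0.114 ] rect [558.3 135.6] [65.3 64.4] 2.58
side screw 95 med [0.3926 0.1612 0.0913] rect [392.9 163.8] [24.  21.8] 74.54
side stop 186 med [ 0.5625 -0.0205  0.0455] rect [563.  -17.5] [71.9 22.6] 0.47
side body 1444 med [ 0.493  -0.4018  0.0723] rect [ 515.9 -309.8] [253.4  74. ] 74.86
side cam>25 3457 med [ 0.5065 -0.3727  0.0552] rect [ 511.5 -314.2] [266.1  74.6] 76.65
side tubetop 826 med [ 0.5185 -0.2742  0.0524] rect [ 522.5 -267.4] [153.2  43.2] 70.01
```

```bash
python3 - <<'E'
import cv2
a=cv2.imread("pics/top0.png")[150:300,110:440];cv2.imwrite("pics/topc.png",cv2.resize(a,None,fx=2.4,fy=2.4,interpolation=cv2.INTER_CUBIC))
E
```

```text
(no output)
```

View pics/topc.png

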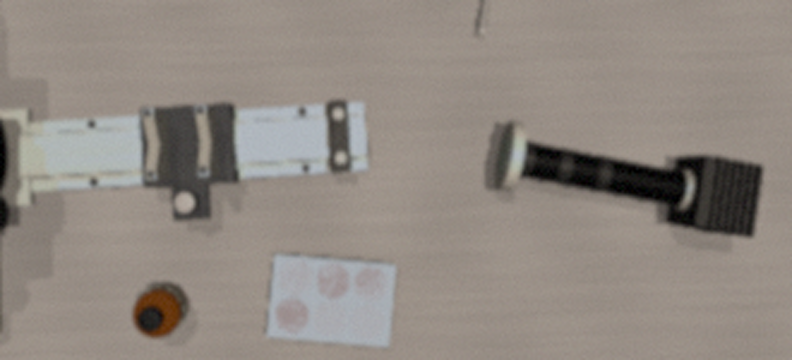

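The crop shows the thumbscrew at crop (185,202), which is top (187,234). My "screw" window actually caught the bottle cap, so I'm refining the windows.

```bash
python3 - <<'E'
from rig import camera_params
from h import *
A=[]
for n in("top","side"):
    z=np.load(n+"0.npz");P=cloud(z["d"],camera_params(n)).reshape(-1,3)
    P=P[~np.isnan(P[:,0])]
    def sel(x0,x1,y0,y1,z0,z1):
        m=np.all((P>[x0,y0,z0])&(P<[x1,y1,z1]),axis=1);return P[m]
    def rep(t,S):
        if len(S)<4: print(n,t,len(S));return
        r=cv2.minAreaRect((S[:,:2]*1000).astype(np.float32));print(n,t,len(S),"med",np.median(S,0).round(4),"rect",np.round(r[0],1),np.round(r[1],1),round(r[2],2))
    rep("rail",sel(.5,.62,-.04,.24,.025,.036))
    rep("railall",sel(.48,.65,-.1,.24,.022,.06))
    rep("screw",sel(.46,.522,.05,.22,.078,.1))
    rep("bodytop",sel(.3,.6,-.6,-.36,.068,.09))
    rep("flange",sel(.48,.6,-.24,-.05,.055,.09))
    S=sel(.4,.6,-.6,-.05,.025,.09);A.append(S)
    # tube line: median x per y bin of top points
    S=sel(.4,.6,-.34,-.22,.050,.06)
    ys=np.arange(-.34,-.22,.008);xs=[(lambda c:(c.min()+c.max())/2)(S[(S[:,1]>=y)&(S[:,1]<y+.008),0]) for y in ys]
    k=np.polyfit(ys+.004,xs,1);print(n,"tube x=",k, "top z",np.percentile(S[:,2],[50,95]))
S=np.vstack(A);print("both",cv2.minAreaRect((S[:,:2]*1000).astype(np.float32)))
E
```

```text
top rail 1202 med [0.5583 0.0627 0.0297] rect [558.3 100.7] [278.8  78.9] 88.32
top railall 2467 med [0.5561 0.0995 0.0335] rect [540.9  97.1] [114.  285.7] 1.98
top screw 68 med [0.5006 0.1329 0.0893] rect [501.1 133.6] [19.1 20. ] 43.34
top bodytop 782 med [ 0.4896 -0.4001  0.0721] rect [ 489.7 -401.2] [63.  73.9] 77.32
top flange 169 med [ 0.5339 -0.19    0.066 ] rect [ 532.6 -210.6] [53.6 60.4] 78.35Traceback (most recent call last):
  File "<stdin>", line 20, in <module>
  File "<stdin>", line 20, in <lambda>
    return umr_minimum(a, axis, None, out, keepdims, initial, where)
ValueError: zero-size array to reduction operation minimum which has no identity
```

```bash
cat > m.py <<'E'
from rig import camera_params
from h import *
for n in("top","side"):
    z=np.load(n+"0.npz");P=cloud(z["d"],camera_params(n)).reshape(-1,3)
    P=P[~np.isnan(P[:,0])]
    def sel(x0,x1,y0,y1,z0,z1):
        m=np.all((P>[x0,y0,z0])&(P<[x1,y1,z1]),axis=1);return P[m]
    def rep(t,S):
        if len(S)<4: print(n,t,len(S));return
        r=cv2.minAreaRect((S[:,:2]*1000).astype(np.float32));print(n,t,len(S),"med",np.median(S,0).round(4),"rect",np.round(r[0],1),np.round(r[1],1),round(r[2],2))
    rep("railall",sel(.515,.65,-.1,.24,.022,.06))
    rep("screw",sel(.46,.522,.05,.22,.078,.1))
    rep("bodytop",sel(.3,.6,-.6,-.36,.068,.09))
    rep("flange",sel(.48,.6,-.24,-.05,.06,.09))
    S=sel(.4,.6,-.36,-.21,.040,.06); S=S[abs(S[:,0]-(.502+(S[:,1]+.34)*.21))<.022]
    k=np.polyfit(S[:,1],S[:,0],1);print(n,"tube angle",np.degrees(np.arctan(k[0])),"x at y=-.3385",np.polyval(k,-.3385),"top z",np.percentile(S[:,2],[50,95]))
    S=sel(.4,.6,-.6,-.05,.025,.09);S=S[S[:,0]>.4]
    
E
python3 m.py
```

```text
top railall 2334 med [0.5576 0.0946 0.0321] rect [557.1  97.7] [ 81.6 285.7] 1.98
top screw 68 med [0.5006 0.1329 0.0893] rect [501.1 133.6] [19.1 20. ] 43.34
top bodytop 782 med [ 0.4896 -0.4001  0.0721] rect [ 489.7 -401.2] [63.  73.9] 77.32
top flange 124 med [ 0.5363 -0.1901  0.0687] rect [ 537.  -190.9] [11.8 54.1] 77.87
top tube angle 12.64793648287653 x at y=-.3385 0.5034466845738941 top z [0.05136395 0.05507791]
side railall 1474 med [0.5572 0.0554 0.0352] rect [557.5  96.1] [ 83.5 285.9] 1.19
side screw 62 med [0.5014 0.1299 0.0875] rect [501.7 132.9] [20.7 21.6] 10.99
side bodytop 1278 med [ 0.4904 -0.4036  0.0725] rect [ 490.6 -401.6] [62.2 75. ] 78.12
side flange 166 med [ 0.5362 -0.1935  0.0669] rect [ 536.7 -191.3] [14.6 52.2] 77.59
side tube angle 12.450519136164285 x at y=-.3385 0.5037525616892307 top z [0.05155913 0.05514536]
```

```bash
cat >> h.py <<'E'
def down(a,s=-1):  # tool z down, y along s*(world y turned by a)
    y=s*np.array([-np.sin(a),np.cos(a),0]);z=np.array([0,0,-1.]);return np.c_[np.cross(y,z),y,z]
A=np.radians(1.9); SY=np.array([-np.sin(A),np.cos(A),0])
E
python3 - <<'E'
from rig import *
from h import *
R=down(A);s=np.array([.5012,.1332,0])
p=sense()["position"];move_l([p[0],p[1],.30],feed=.2)
movep(s+[0,0,.22],R);print(sense()["position"],sense()["time_s"])
move_l(s+[0,0,.088],feed=.12);print(sense()["wrist_force"])
command_gripper(0.0,40);q=sense();print(q["finger_gap"],q["gripper_force"],q["position"],q["wrist_force"])
print(move_l(q["position"]-.115*SY,feed=.05,until_force=15));q=sense();print(q["position"],q["wrist_force"],q["finger_gap"],q["time_s"])
for n in("top","side"):
    p,d=camera(n);cv2.imwrite(f"pics/{n}1.png",p[:,:,::-1]);np.savez(f"{n}1.npz",p=p,d=d)
E
```

```text
[0.5015643  0.13241007 0.21991723] 3.6417
[-0.11339147 -0.53580219  0.82488285]
-0.00011000071115533176 0.0 [0.50118925 0.1332298  0.08798572] [-0.42947569  0.18428086  0.29623357]
False
[0.50499915 0.0185219  0.08800906] [-0.02837193 -0.15094943 -0.36954366] -0.00011637735171370994 8.1083
```

View pics/side1.png

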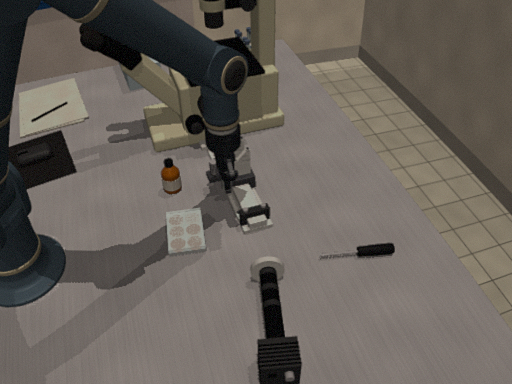

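View pics/top1.png

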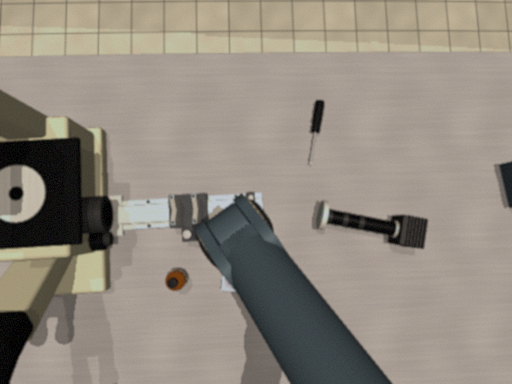

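The pictures show the carriage unmoved (yokes near top (188,210), thumbscrew at (187,234)) and the gripper shut beside it near (230,185) in the side view. The pinch missed, so I'll check where the fingers really are.

```bash
python3 - <<'E'
from rig import camera_params,sense
from h import *
print(sense()["position"],sense()["tcp_rot"].round(3).tolist())
for n in("top","side"):
    z=np.load(n+"1.npz");P=cloud(z["d"],camera_params(n));z0=np.load(n+"0.npz")["d"]
    S=P[~np.isnan(P[...,0])]
    m=np.all((S>[.46,.05,.078])&(S<[.522,.2,.1]),axis=1);T=S[m];print(n,"z.078-.1",len(T),T.min(0).round(3) if len(T) else 0,T.max(0).round(3) if len(T) else 0, np.median(T,0))
    # new pixels = arm/gripper
    mm=(abs(z["d"]-z0)>.01)&(z0>0)&(z["d"]>0);G=P[mm]
    for a in np.arange(.03,.3,.015):
        g=G[(G[:,2]>a)&(G[:,2]<a+.015)&(G[:,0]>.4)]
        if len(g)>2: print(" z%.3f"%a,len(g),g.min(0).round(3)[:2],g.max(0).round(3)[:2])
p=cv2.imread("pics/side1.png")[120:245,160:310];cv2.imwrite("pics/side1c.png",cv2.resize(p,None,fx=4,fy=4,interpolation=cv2.INTER_CUBIC))
E
```

```text
[0.50499627 0.01846379 0.08801554] [[0.999, 0.033, 0.0], [0.033, -0.999, 0.0], [0.0, -0.0, -1.0]]
top z.078-.1 67 [0.49  0.124 0.082] [0.511 0.144 0.093] [0.49978308 0.13298838 0.08939057]
side z.078-.1 53 [0.491 0.12  0.079] [0.508 0.144 0.093] [0.50041164 0.12975679 0.08831663]
 z0.030 63 [0.4   0.332] [1.986 1.486]
 z0.045 48 [0.411 0.095] [1.993 1.466]
 z0.060 28 [0.452 0.103] [1.986 0.993]
 z0.075 48 [0.427 0.131] [1.991 0.96 ]
 z0.090 36 [0.452 0.005] [1.987 0.933]
 z0.105 78 [0.493 0.002] [1.987 0.902]
 z0.120 34 [0.496 0.002] [1.985 0.873]
 z0.135 47 [ 0.484 -0.015] [1.987 0.81 ]
 z0.150 65 [ 0.431 -0.03 ] [1.987 0.795]
 z0.165 80 [ 0.45  -0.041] [0.72  0.442]
 z0.180 156 [ 0.467 -0.046] [0.749 0.467]
 z0.195 123 [ 0.489 -0.033] [0.749 0.401]
 z0.210 79 [ 0.4   -0.026] [0.693 0.553]
 z0.225 193 [ 0.469 -0.023] [0.734 0.483]
 z0.240 214 [ 0.47  -0.022] [0.742 0.408]
 z0.255 300 [ 0.469 -0.021] [0.749 0.411]
 z0.270 143 [ 0.47  -0.018] [0.538 0.025]
 z0.285 215 [ 0.47 -0.02] [0.741 0.401]
 z0.300 251 [ 0.47  -0.022] [0.738 0.433]
```

View pics/side1c.png

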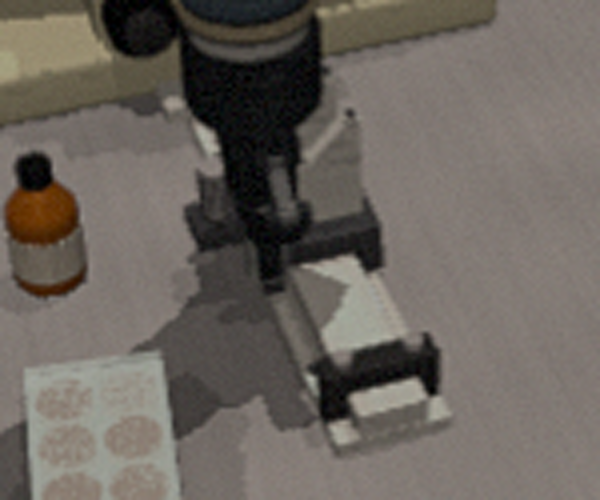

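The crop shows the shut fingertips at crop (273,285), i.e. side (228,191). I'll compare that with where the tip should project.

```bash
python3 - <<'E'
from rig import camera_params,sense
from h import *
q=camera_params("side");R=q["rotation"].T;rv=cv2.Rodrigues(R)[0];t=-R@q["position"]
for z in(.05,.063,.088,.11,.13): print(z,cv2.projectPoints(np.array([[.505,.0185,z]]),rv,t,q["K"],q["dist"])[0].ravel().round(1))
P=cloud(np.load("side1.npz")["d"],q)
for v in range(176,196,2): print(v,[P[v,u].round(3).tolist() for u in(226,228,230)])
s=sense();print(s["finger_gap"],s["gripper_force"],s["joint_pos"].round(3))
E
```

```text
0.05 [226.6 202.8]
0.063 [226.3 198.8]
0.088 [225.7 190.9]
0.11 [225.2 183.8]
0.13 [224.7 177.1]
176 [[0.496, -0.042, 0.184], [0.5, -0.043, 0.184], [0.504, -0.044, 0.184]]
178 [[0.497, -0.034, 0.172], [0.501, -0.036, 0.173], [0.507, -0.028, 0.165]]
180 [[0.498, -0.026, 0.16], [0.503, -0.023, 0.156], [0.51, -0.013, 0.146]]
182 [[0.501, -0.01, 0.14], [0.509, 0.005, 0.125], [0.514, 0.006, 0.123]]
184 [[0.504, 0.007, 0.119], [0.509, 0.006, 0.119], [0.514, 0.007, 0.116]]
186 [[0.504, 0.006, 0.114], [0.508, 0.003, 0.115], [0.513, 0.005, 0.112]]
188 [[0.503, 0.005, 0.109], [0.509, 0.008, 0.105], [0.513, 0.005, 0.106]]
190 [[0.505, 0.014, 0.095], [0.509, 0.011, 0.096], [0.531, 0.089, 0.023]]
192 [[0.52, 0.089, 0.02], [0.525, 0.088, 0.019], [0.53, 0.088, 0.018]]
194 [[0.522, 0.1, 0.003], [0.525, 0.092, 0.009], [0.53, 0.088, 0.011]]
0.00014758258034317225 0.0 [ 0.544  0.509 -0.847  2.027  0.517  0.83  -2.139]
```

Depth puts the shut tips near z≈0.093 m while the TCP reads 0.088, about 28 mm higher than the stated tip offset. I'll check by touching a clear patch of bench.

```bash
python3 - <<'E'
from rig import *
from h import *
p=sense()["position"];move_l([p[0],p[1],.2],feed=.2)
move_l([.50,-.10,.2],feed=.2);move_l([.5,-.1,.05],feed=.15)
print(move_l([.5,-.1,-.02],feed=.03,until_force=6));q=sense();print(q["position"],q["wrist_force"],q["time_s"],q["tcp_rot"].round(3).tolist())
move_l([.5,-.1,.06],feed=.15)
for n in("side",):
    p,d=camera(n);np.savez(f"{n}2.npz",p=p,d=d);P=cloud(d,camera_params(n)).reshape(-1,3)
    S=P[np.all((P>[.45,-.15,.02])&(P<[.55,-.05,.12]),axis=1)]
    for a in np.arange(.02,.12,.005):
        g=S[(S[:,2]>a)&(S[:,2]<a+.005)]
        if len(g): print("%.3f"%a,len(g),g.mean(0).round(4),(g.max(0)-g.min(0)).round(3))
E
```

```text
True
[ 0.49995837 -0.09989651 -0.00699629] [-1.48066902 -0.28239903  6.50212317] 12.5 [[0.999, 0.033, -0.001], [0.033, -0.999, -0.001], [-0.001, 0.001, -1.0]]
0.065 4 [ 0.5026 -0.1061  0.0677] [0.018 0.002 0.004]
0.070 10 [ 0.4997 -0.1092  0.0736] [0.022 0.01  0.003]
0.075 19 [ 0.4999 -0.1082  0.0773] [0.023 0.017 0.004]
0.080 17 [ 0.5    -0.1091  0.082 ] [0.022 0.019 0.004]
0.085 17 [ 0.4985 -0.1098  0.0877] [0.022 0.015 0.005]
0.090 15 [ 0.501  -0.1122  0.0926] [0.019 0.017 0.004]
0.095 5 [ 0.4918 -0.1035  0.0965] [0.002 0.008 0.003]
0.105 4 [ 0.4911 -0.1077  0.1079] [0.002 0.018 0.004]
0.110 9 [ 0.492  -0.1025  0.1121] [0.019 0.049 0.004]
0.115 19 [ 0.4951 -0.1177  0.1173] [0.021 0.062 0.005]
```

The bench contact came at a reported z of -0.006, where 0.025 was expected. The true tool therefore sits about 30 mm higher than reported, which matches the depth reading. I'll apply DZ = 0.030 and pinch again.

```bash
echo 'DZ=.0305 # true TCP z = reported + DZ' >> h.py
python3 - <<'E'
from rig import *
from h import *
R=down(A);s=np.array([.5010,.1330,-DZ])
move_l([.5,-.1,.18],feed=.2);command_gripper(.085)
move_l(s+[0,0,.21],R,feed=.2)
print(move_l(s+[0,0,.088],feed=.12,until_force=12));print(sense()["wrist_force"])
command_gripper(0.0,40);q=sense();print(q["finger_gap"],q["gripper_force"],q["position"],q["wrist_force"])
if q["finger_gap"]>.012:
    print(move_l(q["position"]-.115*SY,feed=.05,until_force=15));q=sense();print(q["position"],q["wrist_force"],q["finger_gap"],q["time_s"])
    for n in("top","side"):
        p,d=camera(n);cv2.imwrite(f"pics/{n}3.png",p[:,:,::-1]);np.savez(f"{n}3.npz",p=p,d=d)
E
```

```text
False
[-0.37846996 -0.69893299 -0.13191583]
0.018568013822376595 39.04670298099518 [0.50108413 0.13338801 0.05784022] [-0.43641731 -0.17313692  3.60186603]
True
[0.50443177 0.03892129 0.05789006] [0.43447815 1.21779266 1.29249925] 0.01826178866719928 19.5
```

```bash
python3 - <<'E'
from rig import *
from h import *
q=sense();print(move_l(q["position"]-.008*SY,feed=.03,until_force=18));q=sense();print(q["position"],q["wrist_force"],q["time_s"])
sleep(.2);q=sense();print(q["position"],q["wrist_force"])
command_gripper(.085);move_l(q["position"]+[0,0,.14],feed=.2)
move_l([.45,-.2,.2],feed=.25)
for n in("top","side"):
    p,d=camera(n);cv2.imwrite(f"pics/{n}4.png",p[:,:,::-1]);np.savez(f"{n}4.npz",p=p,d=d)
    P=cloud(d,camera_params(n)).reshape(-1,3)
    for t,lo,hi in(("screw",[.46,-.03,.078],[.525,.2,.1]),("yoke",[.515,-.05,.105],[.65,.2,.14])):
        S=P[np.all((P>lo)&(P<hi),axis=1)]
        if len(S)>3: r=cv2.minAreaRect((S[:,:2]*1000).astype(np.float32));print(n,t,len(S),np.median(S,0).round(4),np.round(r[0],1),np.round(r[1],1),round(r[2],1))
print(sense()["time_s"])
E
```

```text
True
[0.50448983 0.03908539 0.05790245] [0.89641993 1.55130378 2.12365347] 19.8917
[0.5044851  0.03905835 0.05790046] [0.36455984 0.5385507  2.79323171]
top screw 61 [0.5036 0.0374 0.0898] [503.5  37.3] [18.2 18.1] 88.0
top yoke 229 [0.566  0.0582 0.1172] [559.5  39.9] [64.4 57.6] 2.0
side yoke 236 [0.5779 0.0152 0.114 ] [560.8  39.4] [65.3 62.9] 4.2
22.8333
```

View pics/side4.png

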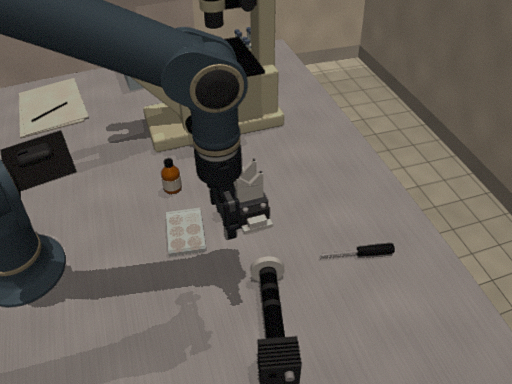

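The side view shows the carriage tight against the stop block (block at (257,215), yokes at (248,185)). The push stopped twice at the same place, so it is home, with the cradle at about (0.560, 0.0395). Next I'll pick up the camera.

```bash
python3 - <<'E'
from rig import *
from h import *
B=np.array([.5037,-.3385,-DZ]);T=np.radians(-12.5);C=np.array([.560,.0395,-DZ])
best=None
for s in(1,-1):
    for a in(T+np.pi/2,):
        j=[inverse_kinematics(B+[0,0,z],down(a,s)) for z in(.2,.042)]+[inverse_kinematics(C+[0,0,z],down(A+np.pi/2,s)) for z in(.26,.18)]
        print(s,[None if k is None else k[[4,5,6]].round(2) for k in j])
        if all(k is not None for k in j):
            c=abs(j[0]-sense()["joint_pos"]).max();print(c)
            if best is None or c<best[0]: best=(c,s,a)
s,a=best[1:];R=down(a,s);print("use",s)
movep(B+[0,0,.2],R);print(move_l(B+[0,0,.042],feed=.12,until_force=10))
q=sense();print(q["position"],q["wrist_force"],q["time_s"])
p,d=camera("side");cv2.imwrite("pics/side5.png",cv2.resize(p[200:384,180:380,::-1],None,fx=3,fy=3))
P=cloud(d,camera_params("side")).reshape(-1,3);S=P[np.all((P>[.4,-.6,.068])&(P<[.6,-.36,.076]),axis=1)];print(np.median(S,0))
open("s.txt","w").write(str(s))
E
```

```text
1 [array([-0.26,  0.98, -2.6 ]), array([-0.31,  0.68, -2.56]), array([0.52, 1.21, 2.56]), array([-0.63,  1.02, -2.64])]
1.4891421914054184
-1 [array([ 0.66,  1.18, -0.26]), array([ 0.87,  0.96, -0.4 ]), array([ 0.58,  1.24, -0.64]), array([ 0.68,  1.12, -0.72])]
1.2388980209485259
use -1
False
[ 0.50429733 -0.33870151  0.01234669] [-0.60174957 -0.44086197  0.89549075] 25.4333
[ 0.49022241 -0.40306563  0.0724175 ]
```

View pics/side5.png

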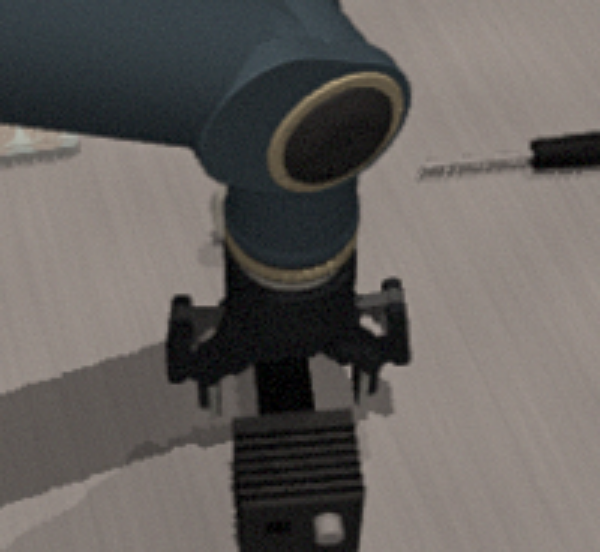

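The crop shows the open fingers on both sides of the tube, just ahead of the body (about (210,395) and (365,385)). Now I'll grip, lift, and check that it's level.

```bash
python3 - <<'E'
from rig import *
from h import *
command_gripper(0,90);q=sense();print(q["finger_gap"],q["gripper_force"],q["wrist_force"])
p=q["position"];move_l(p+[0,0,.10],feed=.06);sleep(.3)
q=sense();print(q["position"],q["wrist_force"],q["ft_torque"],q["finger_gap"],q["time_s"])
for n in("side","top"):
    pic,d=camera(n);np.savez(n+"6.npz",p=pic,d=d);P=cloud(d,camera_params(n)).reshape(-1,3)
    S=P[np.all((P>[.4,-.6,.150])&(P<[.6,-.37,.185]),axis=1)]
    F=P[np.all((P>[.48,-.25,.155])&(P<[.6,-.15,.185]),axis=1)]
    print(n,len(S),np.median(S,0).round(4),len(F),np.median(F,0).round(4) if len(F) else 0)
    if len(S)>20:
        m=S[abs(S[:,2]-np.median(S[:,2]))<.008];k=np.linalg.lstsq(np.c_[m[:,:2],np.ones(len(m))],m[:,2],rcond=None)[0];print("slopes",k[:2].round(3))
    if len(F): print("flange top z",np.percentile(F[:,2],97))
E
```

```text
0.033689888310781985 89.30522561073303 [-2.22398     0.47391652  5.34770437]
[ 0.50344859 -0.33850129  0.11195181] [ 0.82981921  0.30873566 -8.45896297] [ 0.00111399 -0.01490129 -0.04243622] 0.03366287800573209 28.1333
side 1841 [ 0.4908 -0.4115  0.1716] 3 [ 0.5102 -0.1809  0.1558]
slopes [0.011 0.021]
flange top z 0.15596799642814543
top 57 [ 0.4537 -0.4036  0.1719] 228 [ 0.5336 -0.1906  0.1658]
slopes [ 0.19  -0.028]
flange top z 0.17216555571705047
```

The camera is level (body top 0.172, flange top 0.172, negligible torque). Moving it to the cradle.

```bash
python3 - <<'E'
from rig import *
from h import *
C=np.array([.560,.0395,-DZ]);R=down(A+np.pi/2,-1)
p=sense()["position"];move_l([p[0],p[1],.255-DZ],feed=.12)
move_l(C+[0,0,.255],R,feed=.12);move_l(C+[0,0,.183],feed=.05);sleep(.5)
q=sense();print(q["position"],q["wrist_force"],q["ft_torque"],q["finger_gap"],q["time_s"])
for n in("top","side"):
    pic,d=camera(n);cv2.imwrite(f"pics/{n}7.png",pic[:,:,::-1]);P=cloud(d,camera_params(n)).reshape(-1,3)
    for t,lo,hi in(("body",[.48,-.12,.19],[.64,-.005,.225]),("flange",[.5,.16,.185],[.62,.24,.225])):
        S=P[np.all((P>lo)&(P<hi),axis=1)]
        if len(S)>5: r=cv2.minAreaRect((S[:,:2]*1000).astype(np.float32));print(n,t,len(S),np.median(S,0).round(4),"ztop",np.percentile(S[:,2],95).round(4),np.round(r[0],1),np.round(r[1],1),round(r[2],1))
E
```

```text
[0.55998582 0.03948175 0.15248652] [ 0.00955449 -0.23377897 -7.42461427] [ 0.00258857 -0.00500902 -0.01760228] 0.033363835223673526 34.7417
top body 119 [ 0.5874 -0.051   0.2115] ztop 0.2144 [588.8 -52.1] [43.1 17.1] 41.1
top flange 487 [0.5552 0.1847 0.195 ] ztop 0.2115 [556.2 178.3] [69.  36.7] 1.9
side body 874 [ 0.5623 -0.044   0.2117] ztop 0.2148 [564.9 -36.9] [74.6 64. ] 0.7
side flange 154 [0.542  0.1846 0.196 ] ztop 0.2111 [537.7 185.3] [32.3 33.1] 73.0
```

View pics/side7.png

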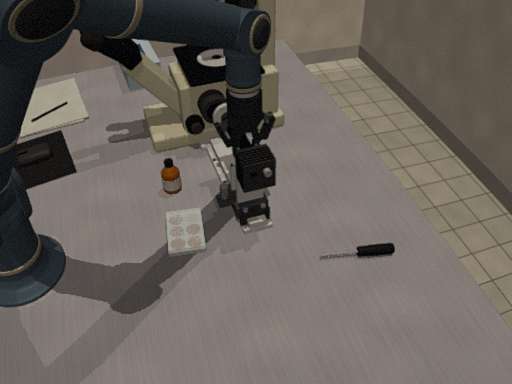

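The camera hangs level (body top about 0.2115, flange top 0.211) above the cradle at side (250,170). The nose face is at y≈0.197, as expected, and it points at the microscope along the rail. The carriage is still at its stop and the bystanders haven't moved, so I'm handing in.

```bash
python3 -c "
from rig import *
print(finish_job())"
```

```text
the job is handed in; nothing more can be done
None
```

The job is handed in with no verdict shown: the carriage is home against its outer stop, and the camera is gripped at its balance point and held level about 5 cm above the cradle, nose to the microscope. The first pinch missed because the fingers sat about 30 mm higher than reported; I corrected for that and pinched again.

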